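# Stow the dishwasher tablet in the push-to-open drawer

### The arm

A 6-joint arm with a two-finger parallel gripper is mounted at the origin on the work surface. World frame = base frame: x ahead of the robot, y to its left, z up, the work surface at z = 0. Lengths are in m, angles in rad, forces in N, time in s.
With the tool pointing down it reaches from about 0.25 to 0.775 m from the base axis. Payload 4 kg.
Tool frame: the origin (TCP) lies on the centre line of the jaws, within the pads' length; the fingertips stand 11 mm ahead of it and the grasp point (between the pads) lies 8 mm behind it; z points along the fingers, y is the line along which they close (so a half turn about z gives the same grasp; the last joint's range is limited). The gripper opens to 94 mm and grips with 3 to 60 N. Pads are 16 mm wide; open, the fingers measure 119 mm over their backs; the gripper's body (75 mm by 177 mm) begins 78 mm behind the grasp point.
Start: joints at [1.118, 0.087, 1.371, -0, 1.684, -0.103], TCP at [0.189, 0.517, 0.217] pointing down, gripper open.
Joint ranges: [-3.1, 3.1], [-0.76, 2.03], [0.27, 2.55], [-1.08, 4.22], [0.17, 2.65], [-2.57, 2.57]. Speed limits (rad/s): [2.79, 2.79, 3.14, 3.14, 3.14, 3.14].

### API

Orientations are given as a unit quaternion [x, y, z, w].
In Python, from station import read_state, capture, sign_off, find_in, regions_of gives the robot as it stands. The module is installed in compiled form; this text tells all that it offers.
- The arm moves only by the shell command python3 -m pendant 'ROWS' [OPENING]. ROWS is text: rows parted by semicolons, each of 6 numbers parted by spaces: the shift along the tool's x, y, z in mm, then the turn, a rotation vector about the tool's x, y, z in degrees. A call has exactly 8 rows; each row shifts and turns the commanded pose from where the row before left it, along the tool's axes as they then stand; what a row does not reach is not made up. A row lasts 1/10 s, in which the tool goes at most 50 mm and 8.59 degrees, less where a joint would pass 70% of its speed; a pose out of reach is approached as far as the arm can. A call with a gripper value outside its range is refused whole. OPENING is the opening, from 0 (shut) to 1 (fully open), set as the call begins (- or left out, the last holds). The fingers move at their own pace and stop on an object; the grip force is fixed at half the most. Time passes only in rows, so rows that do not move let the fingers close, or fill a call up. It gives the time, the measured TCP pose, the force, the opening and the grip force at its end, in the units of the state.
- read_state(): the state, without advancing time (a new reading comes with each control period).
- capture(name): name is "scene" or "top" or "wrist"; returns a dict with "pixels" (400x640x3 uint8, red, green, blue), "range_z" (400x640 float32, m along the optical axis (not along the pixel's ray), 0 where there is no reading), "K" (3x3 intrinsics, pixels), "rvec" (rotation vector, rad) and "tvec" (3), from world to camera coordinates, as OpenCV has them. Camera axes: x right, y down, z forward; pixel columns grow to the right and rows downward; lengths in m; the calibration is good to about 2 mm. The wrist camera is an equidistant fisheye: a pixel r from the principal point sees the ray r / f radians off the axis. A picture is of the moment at which its call begins.
- sign_off(): hands the job in; it is judged then, once.
Trained networks look in a picture, given as the dict that the camera call returned (one of the last four; its "shot" number tells which), for a name from the list of things; names that differ only in an ending like _2 or _b are one class to them, and where a whole thing is asked for, a point or a joint stands for the part that bears it (a point fixed in the world has none). Each returns a list of dicts, best first, with "conf" (0 to 1); they miss things now and then, are a little off and sometimes report something else, mostly with a low value. They report only what shows in the picture. A call takes as long as a camera call. They do not tell look-alikes from the thing itself.
- find_in(picture, thing): "box" ([left, top, width, height] in pixels, round what is visible of it).
- regions_of(picture, thing): "mask" (400x640 bool, what is visible of it) and "box" ([left, top, width, height] in pixels, round what is visible of it).
The state is a dict: "clock": time; "q": joint angles; "qd": joint speeds; "joint_torque": joint torques, N m; "tool_pos": TCP position; "orientation": TCP orientation; "ft_force": force on the tool from outside, world axes, zero at the start; "wrist_torque": the same for the moment, N m; "finger_gap": finger opening in m; "grasp_force": force on a finger pad.
Only numpy, scipy, OpenCV 4.12 (cv2) and the standard library are available. Lean on these libraries where they do the work, as an engineer would, in place of code of your own. Each camera call takes 0.05 s, during which the arm holds its last target. There are 200 camera calls.

### The job

The small drawer unit on the worktop has no handle, only a push-push catch: press its drawer front gently to make it spring fully open, set the loose dishwasher tablet down inside it (do not drop it), then push the drawer in until the catch takes it, so that it stays shut when you let go. Feel for the end of the catch and never lean on the drawer with more than about 1 kg (10 N); leave the other things where they are.

Things in the scene. Friction and masses are not known exactly. Their poses are not given: they have to be found in the camera images.
- unit: fixed white box with a light wood top, holding one drawer: 170 (x) x 130 (y) x 90 mm high; origin under its centre. The drawer front faces its -x and slides out along -x between side walls 114 mm apart, 80 mm high. The wood top begins 38 mm behind the front ends of the side walls, so a vertical fingertip can press the front inwards
- drawer (a joint): drawer travel, m: 0 = caught shut (front flush with the side walls, within 1 mm; so at the start), 0.085 = fully open, negative = pressed in past the caught place. A spring pushes it out (3 N shut, 1.4 N open; about 1 s to open). Push-push catch: pressed in past its trip point and let go, it changes between caught and free; pressed less, it does not change
- drawer_front (a point): where to press (along the unit's +x): centre of the drawer front's outer face, 44 mm above the worktop; front 12 thick, 110 wide, from 14 to 74 mm high. The unseen trip point lies 4 to 19 mm inside the caught place, different each time; a springy end stop (10 N per mm) begins within 2.5 mm after it. 5.5 to 10 N reaches the stop. A freed drawer follows the finger out
- drawer_in (a point): centre of the drawer's inner floor, 24 mm above the worktop, axes as the unit's; inside 111 long (x, -58 to +53 mm from this point) x 96 mm wide (y); side and back walls 30 deep, front 50. Fully open, all of it lies clear of the wood top, whose upper face is 90 mm above the worktop; moves with the drawer
- tablet: the loose dishwasher tablet: a white block 38 (x) x 28 (y) x 18 mm high with slightly rounded edges, about 22 g, lying flat on the worktop; origin at the centre of its underside
- soap: bystander: white soap bar 78 x 52 x 26 mm, like the tablet but more than twice its size; origin under its centre
- mug: bystander: white mug, 80 mm across, 88 mm high; origin under its centre
- jar: bystander: lidded glass jar, 68 mm across, 100 mm high; origin under its centre
- brush: bystander: washing-up brush lying flat
- spoon: bystander: spoon lying flat
- bowl: bystander: white bowl, 124 mm across, 50 mm high; origin under its centre
- strainer: bystander: round steel sink strainer, 78 mm across, 30 mm high with its knob; origin under its centre
There are look-alikes about, which are no part of the job. Of the things that look like the tablet, the middle-sized one is meant.

How it is judged:
On the way, in this order (a step that is already met when the one before it is completed fails the run):
1. the drawer has been released and has sprung open (travel over 75 mm) (value of joint drawer above 0.075 m), for 0.2 s.
2. the tablet rests in the open drawer, let go (value of joint drawer above 0.06 m and x of tablet in the frame of drawer_in between -0.055 and 0.052 m and y of tablet in the frame of drawer_in between -0.046 and 0.046 m and z of tablet in the frame of drawer_in between -0.006 and 0.025 m and contact force between the fingers and tablet below 0.05 N and linear speed of tablet below 0.03 m/s), for 0.2 s.
3. the drawer is caught shut and the fingers are off it (value of joint drawer between -0.003 and 0.004 m and contact force between the fingers and unit below 0.05 N), for 0.3 s.
At the end, for the whole second after the job is handed in: the drawer is caught shut by itself (travel between -3 and +4 mm) with the tablet inside it at rest (value of joint drawer between -0.003 and 0.004 m and x of tablet in the frame of drawer_in between -0.055 and 0.052 m and y of tablet in the frame of drawer_in between -0.046 and 0.046 m and z of tablet in the frame of drawer_in between -0.006 and 0.025 m and linear speed of tablet below 0.03 m/s); the robot touches nothing.
It fails at once if the drawer or its unit is pressed with more than 13 N (contact force between any of the fingers, the arm and unit above 13 N).
It fails at once if the tablet is dropped (falls free of the fingers at over 0.8 m/s, a drop of some 33 mm) (linear speed of tablet above 0.8 m/s and contact force between the fingers and tablet below 0.05 N).
It fails at once if a bystander is moved by more than 30 mm (distance of any of soap, mug, jar, brush, spoon, bowl, strainer from where it was at the start of the episode above 0.03 m).
It also fails if it takes over 72 s, if anything falls off the work surface, if the arm or the gripper's body presses on something with over 40 N, if the wrist force passes 120 N, or if a joint passes its speed limit or range.

## Working session

There is one attempt and no reset: what is moved stays moved. The work goes in short steps, Python scripts to look and compute and a shell command to move; the robot and the scene stay as the last step left them, time stands still between calls to the robot, and variables do not carry over. Pictures are saved under pics/ and viewed, at most 10 in all, crops included, and the job is handed in when it is done.

```bash
mkdir -p pics; cat > h.py <<'E'
import numpy as np, cv2
from station import *
def cloud(p):
    z=p["range_z"].astype(float); K=p["K"]; v,u=np.mgrid[0:400,0:640]
    R=cv2.Rodrigues(np.array(p["rvec"],float))[0]
    X=np.stack([(u-K[0][2])/K[0][0]*z,(v-K[1][2])/K[1][1]*z,z],-1)
    W=(X-np.array(p["tvec"]).ravel())@R
    W[z<=0]=np.nan
    return W
def save(p,n,box=None,s=1):
    im=cv2.cvtColor(p["pixels"],cv2.COLOR_RGB2BGR)
    if box: l,t,w,h=box; im=im[t:t+h,l:l+w]
    cv2.imwrite("pics/"+n,cv2.resize(im,None,fx=s,fy=s))
E
python3 - <<'E'
from h import *
print(read_state())
for c in("top","scene"):
    p=capture(c); save(p,c+"1.png"); W=cloud(p)
    for t in("unit","drawer","tablet","soap","mug","jar","bowl","strainer","brush","spoon"):
        for r in regions_of(p,t)[:5]:
            if r["conf"]<.2: continue
            m=r["mask"]; P=W[m]; P=P[~np.isnan(P[:,0])]
            if len(P)==0: continue
            print(c,t,round(r["conf"],2),r["box"],np.round(np.percentile(P,3,axis=0),3),np.round(np.percentile(P,97,axis=0),3))
E
```

```text
{'clock': 0.0, 'q': array([ 1.11787746e+00,  8.79431996e-02,  1.37225386e+00, -2.07579023e-05,
        1.68360167e+00, -1.03112462e-01]), 'qd': array([-0.00087808,  0.00027383, -0.0006653 ,  0.00161122,  0.00152534,
       -0.00107636]), 'joint_torque': array([-9.69503526e-04, -3.40160608e+01, -3.02431798e+01,  7.16894749e-02,
        3.28891631e-02, -1.78798314e-04]), 'tool_pos': array([0.18827778, 0.51620558, 0.21531081]), 'orientation': array([ 1.74013850e-01,  9.84742587e-01, -1.06351324e-03, -2.92808135e-04]), 'ft_force': array([ 0.19581535, -0.22916191,  0.15000623]), 'wrist_torque': array([-0.0251112 ,  0.02225034,  0.02600875]), 'grasp_force': 0.0, 'finger_gap': 0.09418847392194034}
top unit 0.63 [317.6, 169.7, 67.4, 57.4] [ 0.493 -0.209  0.021] [ 0.629 -0.045  0.096]
top drawer 0.62 [316.0, 177.3, 24.4, 34.5] [ 0.529 -0.09   0.02 ] [ 0.626 -0.037  0.079]
top tablet 0.74 [402.7, 239.2, 18.0, 21.3] [ 0.395 -0.342  0.018] [ 0.44  -0.297  0.032]
top tablet 0.65 [157.7, 242.0, 49.2, 53.4] [0.284 0.308 0.006] [0.428 0.427 0.025]
top tablet 0.63 [403.3, 212.1, 15.0, 8.2] [ 0.503 -0
[... 1074 characters left out ...]
02 ]
scene soap 0.65 [344.9, 112.8, 23.9, 28.5] [ 0.426  0.289 -0.001] [0.477 0.362 0.027]
scene jar 0.63 [347.7, 257.1, 30.7, 41.0] [ 0.745 -0.135  0.013] [ 0.802 -0.081  0.101]
scene jar 0.58 [298.3, 200.0, 30.1, 33.3] [ 0.531 -0.066  0.023] [ 0.625 -0.04   0.076]
scene jar 0.55 [411.1, 129.8, 39.4, 30.7] [0.624 0.323 0.003] [0.728 0.435 0.049]
scene bowl 0.9 [409.8, 130.4, 42.0, 29.8] [0.622 0.323 0.003] [0.724 0.435 0.049]
scene strainer 0.61 [263.3, 312.0, 34.7, 39.3] [ 0.665 -0.351  0.011] [ 0.732 -0.284  0.019]
scene brush 0.94 [312.8, 103.7, 61.6, 13.4] [ 0.285  0.303 -0.002] [0.43  0.429 0.02 ]
scene spoon 0.68 [197.7, 191.8, 72.1, 31.6] [ 0.335 -0.243  0.001] [ 0.419 -0.072  0.02 ]
```

View pics/top1.png

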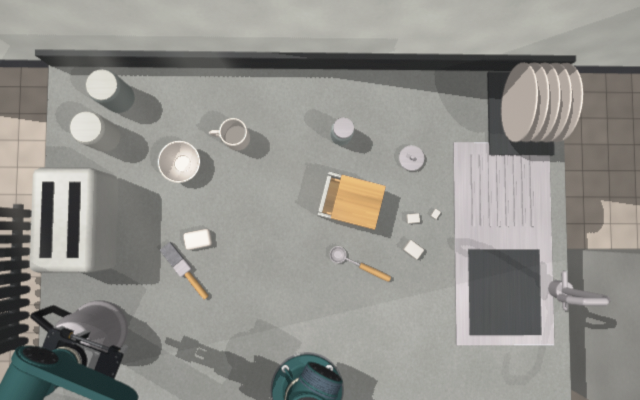

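View pics/scene1.png

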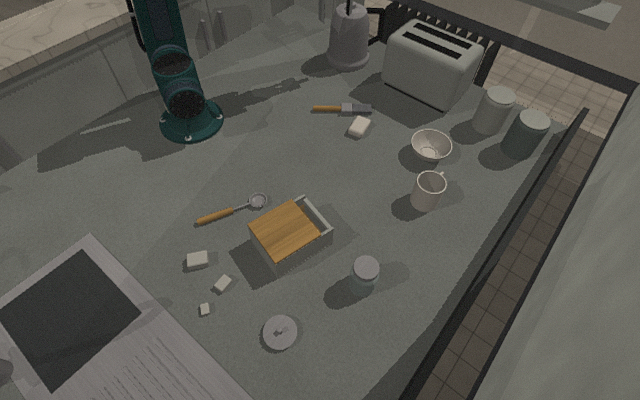

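The top picture shows three tablet-like blocks: the largest at (414,250), the middle one at (414,218) and the smallest at (436,214). The soap is at (197,239). The unit's front faces left, towards +y, at about x 325. Choice by description: the block at (414,218). I'll check that in a close crop and measure sizes.

```bash
python3 - <<'E'
from h import *
np.set_printoptions(precision=4,suppress=True)
def rect(P): 
    (c,s,a)=cv2.minAreaRect((P[:,:2]*1000).astype(np.float32)); return np.round(c,1),np.round(s,1),round(a,1)
for c in("top","scene"):
    p=capture(c); W=cloud(p); save(p,c+"c.png",(385,190,70,80) if c=="top" else (170,180,180,140),6 if c=="top" else 4)
    Z=W[...,2]; ok=lambda x0,x1,y0,y1,z0,z1:(W[...,0]>x0)&(W[...,0]<x1)&(W[...,1]>y0)&(W[...,1]<y1)&(Z>z0)&(Z<z1)
    m=ok(.36,.56,-.43,-.27,.007,.04).astype(np.uint8)
    n,l,st,_=cv2.connectedComponentsWithStats(m)
    for i in range(1,n):
        if st[i,4]>8: print(c,st[i],rect(W[l==i]),np.percentile(Z[l==i],[50,90]))
    m=ok(.45,.68,-.25,0,.083,.1); m2=m
    print(c,"top wood",m.sum(),rect(W[m2]),np.median(Z[m2]), cv2.boxPoints(cv2.minAreaRect((W[m2][:,:2]*1000).astype(np.float32))).tolist())
    m=ok(.45,.68,-.25,0,.03,.1); print("all unit",rect(W[m]),cv2.boxPoints(cv2.minAreaRect((W[m][:,:2]*1000).astype(np.float32))).round(1).tolist())
    m=ok(.45,.68,-.25,0,.068,.0785); print("70-78",m.sum(),rect(W[m]))
    if c=="top":
        vv,uu=np.nonzero(ok(.45,.68,-.25,0,.05,.1)); 
    K=p["K"]; print(K[0][0],np.ravel(p["tvec"]))
E
```

```text
top [431 209  10  10  59] (array([ 528.9, -389.3]), array([22.1, 27.6]), 56.1) [0.0139 0.0175]
top [406 213  14  10 125] (array([ 513.9, -320.4]), array([27.9, 38.5]), 0.7) [0.0185 0.0229]
top [403 240  21  19 236] (array([ 419.2, -324.2]), array([58.7, 43.4]), 54.0) [0.0252 0.0292]
top top wood 2087 (array([ 562.1, -127.9]), array([168.4, 130.6]), 75.8) 0.09113698584536545 [[478.1774597167969, -193.56924438476562], [604.7488403320312, -225.58670043945312], [646.056884765625, -62.28765869140625], [519.4855346679688, -30.27020263671875]]
all unit (array([ 562.4, -126.6]), array([171.2, 130.7]), 75.7) [[478.0, -193.5], [604.7000122070312, -225.6999969482422], [646.7999877929688, -59.79999923706055], [520.2000122070312, -27.600000381469727]]
70-78 167 (array([ 564.5, -115.2]), array([148. , 128.6]), 75.7)
472.62969289174606 [-0.0201  0.5452  1.4146]
scene [186 250  23  20 349] (array([ 419.3, -321. ]), array([52.7, 39. ]), 53.9) [0.0229 0.0249]
scene [214 274  18  19 192] (array([ 514.1, -321.4]), array([28.1, 37.6]), 5.2) [0.0167 0.0189]
scene [200 303  10  13 104] (array([ 527.8, -391.1]), array([19.7, 28.5]), 54.3) [0.0117 0.0138]
scene top wood 2566 (array([ 557.6, -145.6]), array([132.2, 131. ]), 75.7) 0.08906153431666612 [[477.80401611328125, -193.4249267578125], [604.6992797851562, -225.81985473632812], [637.4085083007812, -97.693603515625], [510.51324462890625, -65.29867553710938]]
all unit (array([ 562.4, -126.4]), array([172.8, 131.8]), 76.0) [[477.5, -194.1999969482422], [605.4000244140625, -226.1999969482422], [647.2999877929688, -58.599998474121094], [519.5, -26.600000381469727]]
70-78 384 (array([ 562. , -126.3]), array([172.8, 131.5]), 75.7)
372.19765958605973 [-0.4167 -0.2581  1.2434]
```

View pics/scenec.png

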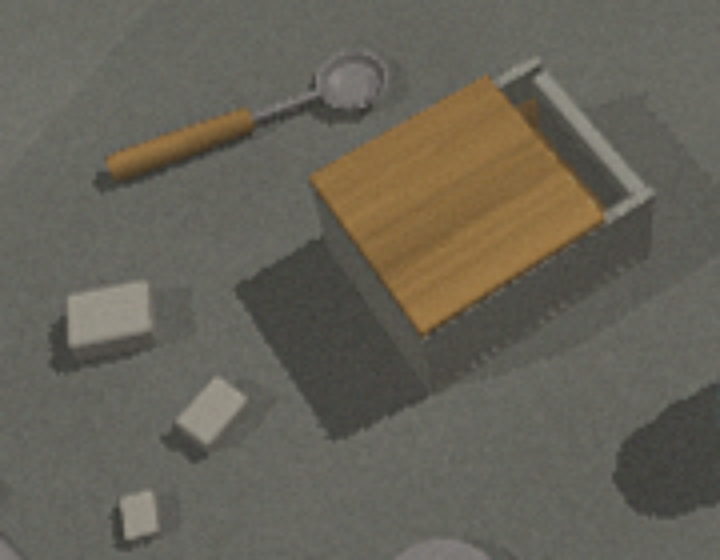

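The crop shows three white blocks at about (108,318), (210,412) and (138,515) in crop pixels. The middle one measures 38 x 28 x 18 mm, so it is the tablet, at (0.514, -0.321). The unit's front is its pale upper-right edge, and its centre works out at about (0.583, -0.044). Next I'll plan the approach rows.

```bash
cat >> h.py <<'E'
from scipy.spatial.transform import Rotation as Ro
def plan(target,yaw_y_deg,n,s=None):
    """print per-row tool shifts (mm) & tool-z turn (deg) from measured pose to target; straight line"""
    s=s or read_state(); R=Ro.from_quat(s["orientation"]); t=R.as_matrix()
    a=np.degrees(np.arctan2(t[1,1],t[0,1])); d=(yaw_y_deg-a+180)%360-180
    D=(np.array(target)-s["tool_pos"])*1000
    print("clock",s["clock"],"pos",s["tool_pos"].round(4),"yawY",round(a,2),"tilt",t[:2,2].round(4),"total tool",(t.T@D).round(1),"turn",round(-d,2))
    for i in range(n):
        Ri=R*Ro.from_euler("z",-d/n*i,degrees=True)
        print((Ri.inv().apply(D/n)).round(1),round(-d/n,2)) if n>1 else None
E
python3 -c "
from h import *
plan([.593,-.005,.217],-14.2,16)"
```

```text
clock 1.2 pos [0.1885 0.5167 0.2165] yawY 69.96 tilt [0.     0.0001] total tool [-5.588e+02 -3.515e+02 -5.000e-01] turn 84.16
[-34.9 -22.   -0. ] 5.26
[-36.8 -18.7  -0. ] 5.26
[-38.3 -15.2  -0. ] 5.26
[-39.6 -11.6  -0. ] 5.26
[-40.5  -8.   -0. ] 5.26
[-41.   -4.2  -0. ] 5.26
[-41.3  -0.4  -0. ] 5.26
[-41.1   3.3  -0. ] 5.26
[-40.6   7.1  -0. ] 5.26
[-39.8  10.8  -0. ] 5.26
[-38.7  14.4  -0. ] 5.26
[-37.2  17.9  -0. ] 5.26
[-35.4  21.2  -0. ] 5.26
[-33.3  24.4  -0. ] 5.26
[-30.9  27.3  -0. ] 5.26
[-28.3  30.   -0. ] 5.26
```

```bash
python3 -m pendant '-35 -22 0 0 0 5.26;-37 -18.5 0 0 0 5.26;-38 -15 0 0 0 5.26;-39.5 -11.5 0 0 0 5.26;-40.5 -8 0 0 0 5.26;-41 -4 0 0 0 5.26;-41 -0.5 0 0 0 5.26;-41 3.5 0 0 0 5.26' 0
python3 -m pendant '-40.5 7 0 0 0 5.26;-40 11 0 0 0 5.26;-38.5 14.5 0 0 0 5.26;-37 18 0 0 0 5.26;-35.5 21 0 0 0 5.26;-33 24.5 0 0 0 5.26;-31 27.5 0 0 0 5.26;-28.5 30 0 0 0 5.26'
python3 -c "
from h import *
plan([.593,-.005,.045],-14.2,1); print(read_state()['ft_force'])"
```

```text
clock: 2.0
tool_pos: [0.3916, 0.2555, 0.2167]
orientation: [0.518, 0.856, 0.0, 0.0]
ft_force: [0.2, -0.4, 0.2]
finger_gap: 0.0334
grasp_force: 0.0
clock: 2.8
tool_pos: [0.5942, -0.0052, 0.2165]
orientation: [0.79, 0.613, 0.0, 0.0]
ft_force: [-0.4, 0.1, -0.1]
finger_gap: 0.0003
grasp_force: 0.0
clock 2.8 pos [ 0.5942 -0.0052  0.2165] yawY -14.43 tilt [0.0003 0.0002] total tool [-1.000e-01 -1.300e+00  1.715e+02] turn -0.23
[-0.39855867  0.11465664 -0.12857164]
```

```bash
python3 -m pendant '0 -1.3 43 0 0 0;0 0 43 0 0 0;0 0 43 0 0 0;0 0 42 0 0 0;-5 0 0 0 0 0;-8 0 0 0 0 0;-8 0 0 0 0 0;-4 0 0 0 0 0'
python3 -m pendant '-2 0 0 0 0 0;-1 0 0 0 0 0;-1 0 0 0 0 0;-1 0 0 0 0 0;-1 0 0 0 0 0;-1 0 0 0 0 0;-1 0 0 0 0 0;0 0 0 0 0 0'
python3 - <<'E'
from h import *
p=capture("top"); save(p,"t2.png",(290,150,110,90),6)
E
```

```text
clock: 3.6
tool_pos: [0.588, -0.0291, 0.0491]
orientation: [0.789, 0.614, 0.002, 0.002]
ft_force: [-0.0, -0.6, 0.2]
finger_gap: 0.0002
grasp_force: 0.0
clock: 4.4
tool_pos: [0.5841, -0.0346, 0.0454]
orientation: [0.789, 0.614, 0.001, -0.001]
ft_force: [1.5, 2.6, 0.6]
finger_gap: 0.0003
grasp_force: 1.7
```

View pics/t2.png

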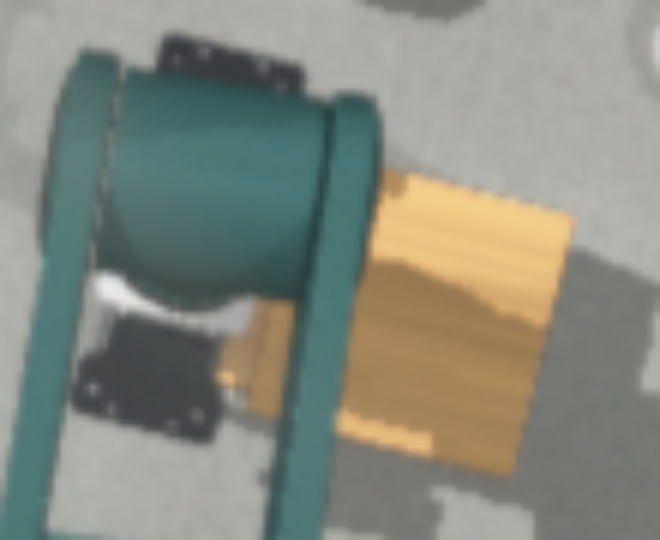

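The picture shows the closed fingers at the drawer front (crop about (235,310)), in contact at about 3 N. Now I'll press in by feel.

```bash
python3 -m pendant '-.5 0 0 0 0 0;-.5 0 0 0 0 0;-.5 0 0 0 0 0;-.5 0 0 0 0 0;-.5 0 0 0 0 0;0 0 0 0 0 0;0 0 0 0 0 0;0 0 0 0 0 0'
```

```text
clock: 5.25
tool_pos: [0.5833, -0.0379, 0.0454]
orientation: [0.789, 0.614, -0.0, -0.0]
ft_force: [0.4, 3.0, 0.5]
finger_gap: 0.0002
grasp_force: 1.5
```

```bash
python3 -m pendant '-.4 0 0 0 0 0;-.4 0 0 0 0 0;-.4 0 0 0 0 0;-.4 0 0 0 0 0;-.4 0 0 0 0 0;0 0 0 0 0 0;0 0 0 0 0 0;0 0 0 0 0 0'
```

```text
clock: 6.05
tool_pos: [0.5828, -0.0398, 0.0454]
orientation: [0.789, 0.614, -0.0, -0.0]
ft_force: [-0.3, 2.9, -0.6]
finger_gap: 0.0006
grasp_force: 1.6
```

```bash
python3 -m pendant '-.4 0 0 0 0 0;-.4 0 0 0 0 0;-.4 0 0 0 0 0;-.3 0 0 0 0 0;0 0 0 0 0 0;0 0 0 0 0 0;0 0 0 0 0 0;0 0 0 0 0 0'
```

```text
clock: 6.85
tool_pos: [0.5824, -0.0412, 0.0454]
orientation: [0.789, 0.614, -0.0, -0.0]
ft_force: [-0.6, 3.6, -0.1]
finger_gap: 0.0005
grasp_force: 1.6
```

```bash
python3 -m pendant '-.3 0 0 0 0 0;-.3 0 0 0 0 0;-.2 0 0 0 0 0;0 0 0 0 0 0;0 0 0 0 0 0;0 0 0 0 0 0;0 0 0 0 0 0;0 0 0 0 0 0'
```

```text
clock: 7.65
tool_pos: [0.5823, -0.042, 0.0455]
orientation: [0.789, 0.614, -0.0, -0.0]
ft_force: [-0.3, 3.9, -0.4]
finger_gap: 0.0008
grasp_force: 1.7
```

```bash
python3 -m pendant '-.3 0 0 0 0 0;-.3 0 0 0 0 0;-.2 0 0 0 0 0;0 0 0 0 0 0;0 0 0 0 0 0;0 0 0 0 0 0;0 0 0 0 0 0;0 0 0 0 0 0'
```

```text
clock: 8.45
tool_pos: [0.5821, -0.0428, 0.0454]
orientation: [0.789, 0.614, -0.0, -0.0]
ft_force: [-1.8, 3.9, -0.2]
finger_gap: 0.0005
grasp_force: 1.6
```

```bash
python3 -m pendant '-.3 0 0 0 0 0;-.3 0 0 0 0 0;-.2 0 0 0 0 0;0 0 0 0 0 0;0 0 0 0 0 0;0 0 0 0 0 0;0 0 0 0 0 0;0 0 0 0 0 0'
```

```text
clock: 9.25
tool_pos: [0.5819, -0.0435, 0.0455]
orientation: [0.789, 0.614, -0.0, -0.0]
ft_force: [-2.0, 4.3, -0.2]
finger_gap: 0.0004
grasp_force: 1.7
```

```bash
python3 -c "
from h import *
f=[]
for i in range(6): f.append(read_state()['ft_force'])
print(np.round(f,2))"
```

```text
[[-2.    4.31 -0.19]
 [-2.    4.31 -0.19]
 [-2.    4.31 -0.19]
 [-2.    4.31 -0.19]
 [-2.    4.31 -0.19]
 [-2.    4.31 -0.19]]
```

```bash
python3 -m pendant '-.3 0 0 0 0 0;-.3 0 0 0 0 0;-.3 0 0 0 0 0;0 0 0 0 0 0;0 0 0 0 0 0;0 0 0 0 0 0;0 0 0 0 0 0;0 0 0 0 0 0'
```

```text
clock: 10.05
tool_pos: [0.5817, -0.0444, 0.0454]
orientation: [0.789, 0.614, 0.0, 0.0]
ft_force: [-0.6, 4.3, -0.5]
finger_gap: 0.0004
grasp_force: 1.6
```

```bash
python3 -m pendant '-.3 0 0 0 0 0;-.3 0 0 0 0 0;-.3 0 0 0 0 0;0 0 0 0 0 0;0 0 0 0 0 0;0 0 0 0 0 0;0 0 0 0 0 0;0 0 0 0 0 0'
```

```text
clock: 10.85
tool_pos: [0.5815, -0.0453, 0.0455]
orientation: [0.789, 0.614, 0.0, 0.0]
ft_force: [-1.2, 3.4, -0.7]
finger_gap: 0.0009
grasp_force: 1.7
```

```bash
python3 -m pendant '-.3 0 0 0 0 0;-.3 0 0 0 0 0;-.3 0 0 0 0 0;0 0 0 0 0 0;0 0 0 0 0 0;0 0 0 0 0 0;0 0 0 0 0 0;0 0 0 0 0 0'
```

```text
clock: 11.65
tool_pos: [0.5813, -0.0462, 0.0455]
orientation: [0.789, 0.614, 0.0, 0.0]
ft_force: [-0.8, 4.6, -1.5]
finger_gap: -0.0001
grasp_force: 1.7
```

```bash
python3 -m pendant '-.3 0 0 0 0 0;-.3 0 0 0 0 0;-.3 0 0 0 0 0;0 0 0 0 0 0;0 0 0 0 0 0;0 0 0 0 0 0;0 0 0 0 0 0;0 0 0 0 0 0'
```

```text
clock: 12.45
tool_pos: [0.5811, -0.047, 0.0454]
orientation: [0.789, 0.614, 0.0, -0.0]
ft_force: [-0.4, 3.8, -2.3]
finger_gap: 0.0007
grasp_force: 1.7
```

```bash
python3 -m pendant '-.3 0 0 0 0 0;-.3 0 0 0 0 0;-.3 0 0 0 0 0;0 0 0 0 0 0;0 0 0 0 0 0;0 0 0 0 0 0;0 0 0 0 0 0;0 0 0 0 0 0'
```

```text
clock: 13.25
tool_pos: [0.5809, -0.0479, 0.0455]
orientation: [0.789, 0.614, 0.0, 0.0]
ft_force: [-0.4, 2.1, -1.5]
finger_gap: 0.0005
grasp_force: 1.7
```

```bash
python3 -m pendant '-.3 0 0 0 0 0;-.3 0 0 0 0 0;-.3 0 0 0 0 0;0 0 0 0 0 0;0 0 0 0 0 0;0 0 0 0 0 0;0 0 0 0 0 0;0 0 0 0 0 0'
```

```text
clock: 14.05
tool_pos: [0.5806, -0.0488, 0.0455]
orientation: [0.789, 0.614, 0.0, -0.0]
ft_force: [-0.6, 2.9, -2.8]
finger_gap: 0.0003
grasp_force: 1.7
```

```bash
python3 -m pendant '-.3 0 0 0 0 0;-.3 0 0 0 0 0;-.3 0 0 0 0 0;0 0 0 0 0 0;0 0 0 0 0 0;0 0 0 0 0 0;0 0 0 0 0 0;0 0 0 0 0 0'
```

```text
clock: 14.85
tool_pos: [0.5804, -0.0497, 0.0455]
orientation: [0.789, 0.614, 0.0, 0.0]
ft_force: [-0.1, 3.5, -3.2]
finger_gap: 0.0005
grasp_force: 1.7
```

```bash
python3 -m pendant '-.3 0 0 0 0 0;-.3 0 0 0 0 0;-.3 0 0 0 0 0;0 0 0 0 0 0;0 0 0 0 0 0;0 0 0 0 0 0;0 0 0 0 0 0;0 0 0 0 0 0'
```

```text
clock: 15.65
tool_pos: [0.5802, -0.0505, 0.0455]
orientation: [0.789, 0.614, 0.0, 0.0]
ft_force: [0.3, 3.2, -1.4]
finger_gap: 0.0004
grasp_force: 1.8
```

```bash
python3 -m pendant '-.3 0 0 0 0 0;-.3 0 0 0 0 0;-.3 0 0 0 0 0;0 0 0 0 0 0;0 0 0 0 0 0;0 0 0 0 0 0;0 0 0 0 0 0;0 0 0 0 0 0'
```

```text
clock: 16.45
tool_pos: [0.58, -0.0512, 0.0455]
orientation: [0.789, 0.614, 0.0, -0.0]
ft_force: [0.3, 5.6, -2.2]
finger_gap: 0.0003
grasp_force: 2.5
```

```bash
python3 -m pendant '-.3 0 0 0 0 0;-.3 0 0 0 0 0;-.2 0 0 0 0 0;0 0 0 0 0 0;0 0 0 0 0 0;0 0 0 0 0 0;0 0 0 0 0 0;0 0 0 0 0 0'
```

```text
clock: 17.25
tool_pos: [0.5799, -0.0516, 0.0455]
orientation: [0.789, 0.614, 0.0, -0.0]
ft_force: [1.1, 5.1, -0.9]
finger_gap: 0.0005
grasp_force: 3.0
```

```bash
python3 -m pendant '-.2 0 0 0 0 0;-.2 0 0 0 0 0;-.1 0 0 0 0 0;0 0 0 0 0 0;0 0 0 0 0 0;0 0 0 0 0 0;0 0 0 0 0 0;0 0 0 0 0 0'
```

```text
clock: 18.05
tool_pos: [0.5799, -0.0518, 0.0455]
orientation: [0.789, 0.614, 0.001, -0.0]
ft_force: [0.7, 6.4, -1.5]
finger_gap: 0.0004
grasp_force: 3.3
```

The stop is felt: position has stalled near y -0.0518 at about 6.6 N. Now I'll let go and back off.

```bash
python3 -m pendant '4 0 0 0 0 0;10 0 0 0 0 0;14 0 0 0 0 0;16 0 0 0 0 0;18 0 0 0 0 0;20 0 0 0 0 0;22 0 0 0 0 0;20 0 0 0 0 0'
python3 -m pendant '0 0 -25 0 0 0;0 0 -30 0 0 0;0 0 -30 0 0 0;0 0 -30 0 0 0;0 0 -20 0 0 0;0 0 0 0 0 0;0 0 0 0 0 0;0 0 0 0 0 0' 0.65
python3 - <<'E'
from h import *
p=capture("scene"); W=cloud(p); Z=W[...,2]
m=(W[...,0]>.5)&(W[...,0]<.67)&(W[...,1]>-.04)&(W[...,1]<.12)&(Z>.015)&(Z<.1)
save(p,"s3.png",(230,150,180,140),4)
o=np.array([.245,.969]); u=(W[m][:,:2]-[.5624,-.1265])@o; print(m.sum(),np.percentile(u,[50,95,99]) if m.any() else 0)
plan([.514,-.321,.165],2,12)
E
```

```text
clock: 18.85
tool_pos: [0.6107, 0.0692, 0.0459]
orientation: [0.789, 0.615, 0.0, 0.001]
ft_force: [0.2, -0.8, -0.2]
finger_gap: 0.0006
grasp_force: 0.0
clock: 19.65
tool_pos: [0.6092, 0.0678, 0.1784]
orientation: [0.789, 0.614, -0.001, -0.001]
ft_force: [-0.5, -0.1, 0.4]
finger_gap: 0.0596
grasp_force: 0.0
1464 [0.13683945 0.16407011 0.16765057]
clock 19.7 pos [0.6091 0.0677 0.1781] yawY -14.19 tilt [-0.0038 -0.0003] total tool [-400.1    3.2   13.6] turn -16.19
[-33.3   0.3   1.1] -1.35
[-33.3  -0.5   1.1] -1.35
[-33.3  -1.3   1.1] -1.35
[-33.3  -2.1   1.1] -1.35
[-33.2  -2.9   1.1] -1.35
[-33.1  -3.7   1.1] -1.35
[-33.   -4.4   1.1] -1.35
[-32.9  -5.2   1.1] -1.35
[-32.8  -6.    1.1] -1.35
[-32.7  -6.8   1.1] -1.35
[-32.5  -7.5   1.1] -1.35
[-32.3  -8.3   1.1] -1.35
```

View pics/s3.png

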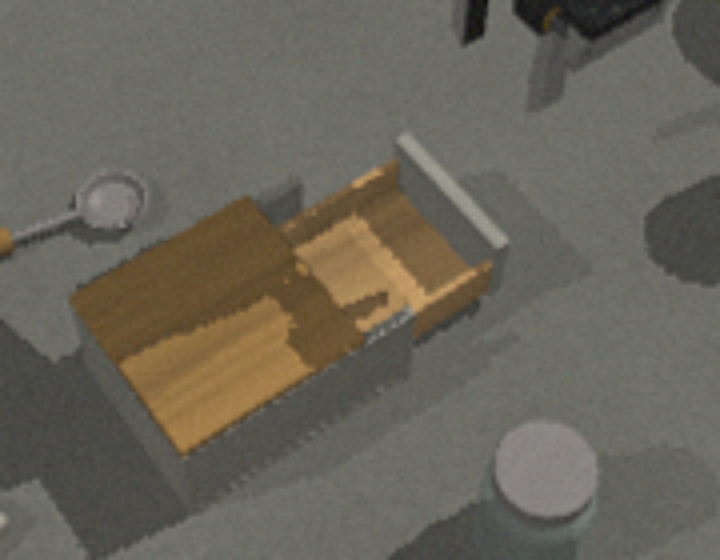

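The drawer stands fully open: its white front runs from (405,140) to (505,240) in the crop. Next I'll fetch the tablet.

```bash
python3 -m pendant '-40 0.3 0 0 0 -1.62;-40 -0.8 0 0 0 -1.62;-40 -1.9 0 0 0 -1.62;-39.9 -3.1 0 0 0 -1.62;-39.8 -4.2 0 0 0 -1.62;-39.6 -5.3 0 0 0 -1.62;-39.5 -6.4 0 0 0 -1.62;-39.2 -7.6 0 0 0 -1.62'
python3 -m pendant '-39 -8.7 0 0 0 -1.62;-38.7 -9.8 0 0 0 -1.62;0 0 20 0 0 0;0 0 25 0 0 0;0 0 25 0 0 0;0 0 10 0 0 0;0 0 0 0 0 0;0 0 0 0 0 0'
python3 - <<'E'
from h import *
plan([.514,-.321,.0135],2,1)
p=capture("wrist"); save(p,"w4.png")
E
```

```text
clock: 20.5
tool_pos: [0.5328, -0.2444, 0.1787]
orientation: [0.714, 0.7, -0.0, -0.001]
ft_force: [0.0, -0.7, 0.0]
finger_gap: 0.061
grasp_force: 0.0
clock: 21.3
tool_pos: [0.5152, -0.3209, 0.1008]
orientation: [0.695, 0.719, 0.0, 0.0]
ft_force: [-0.2, -0.4, 0.3]
finger_gap: 0.0608
grasp_force: 0.0
clock 21.3 pos [ 0.5152 -0.3209  0.1008] yawY 2.01 tilt [ 0.0003 -0.0002] total tool [-0.  -1.2 87.3] turn 0.01
```

View pics/w4.png

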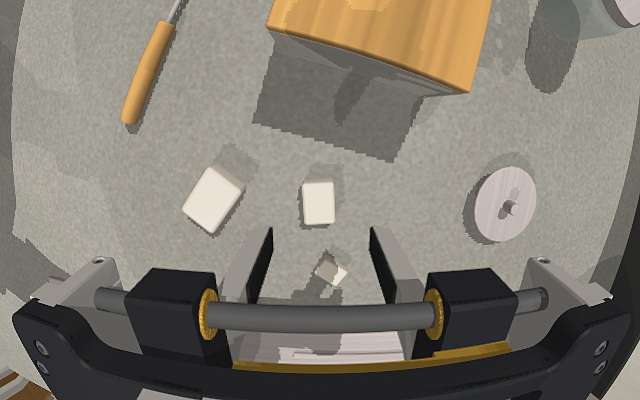

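The wrist view shows the tablet at (318,202), centred between the fingers and well aligned. The small block is at (330,270) and the big one at (213,200), both clear of the fingers.

```bash
python3 -m pendant '0 -1 20 0 0 0;0 0 25 0 0 0;0 0 25 0 0 0;0 0 12 0 0 0;0 0 5 0 0 0;0 0 0 0 0 0;0 0 0 0 0 0;0 0 0 0 0 0'
python3 -m pendant '0 0 0 0 0 0;0 0 0 0 0 0;0 0 0 0 0 0;0 0 0 0 0 0;0 0 0 0 0 0;0 0 0 0 0 0;0 0 0 0 0 0;0 0 0 0 0 0' 0.2
```

```text
clock: 22.15
tool_pos: [0.5149, -0.3215, 0.0151]
orientation: [0.695, 0.719, 0.0, 0.001]
ft_force: [-0.1, -0.1, -1.0]
finger_gap: 0.0611
grasp_force: 0.0
clock: 22.95
tool_pos: [0.5139, -0.3208, 0.0134]
orientation: [0.695, 0.719, 0.0, -0.0]
ft_force: [-0.4, 0.2, 1.0]
finger_gap: 0.0276
grasp_force: 29.8
```

```bash
python3 -m pendant '0 0 -10 0 0 0;0 0 -25 0 0 0;0 0 -40 0 0 0;0 0 -40 0 0 0;0 0 -25 0 0 0;0 0 0 0 0 0;0 0 0 0 0 0;0 0 0 0 0 0'
python3 -c "
from h import *
plan([.5869,-.0296,.153],-14.2,8); print(read_state()['finger_gap'])"
```

```text
clock: 23.75
tool_pos: [0.513, -0.3202, 0.1513]
orientation: [0.695, 0.719, -0.0, -0.002]
ft_force: [0.4, -0.0, -0.1]
finger_gap: 0.0278
grasp_force: 29.8
clock 23.75 pos [ 0.513  -0.3202  0.1513] yawY 2.0 tilt [-0.003   0.0023] total tool [287.8  84.   -1.3] turn 16.2
[36.  10.5 -0.2] 2.02
[36.3  9.2 -0.2] 2.02
[36.6  7.9 -0.2] 2.02
[36.9  6.6 -0.2] 2.02
[37.1  5.3 -0.2] 2.02
[37.3  4.  -0.2] 2.02
[37.4  2.7 -0.2] 2.02
[37.5  1.4 -0.2] 2.02
0.027782988428594096
```

```bash
python3 -m pendant '36 10.5 0 0 0 2.02;36.3 9.2 0 0 0 2.02;36.6 7.9 0 0 0 2.02;36.9 6.6 0 0 0 2.02;37.1 5.3 0 0 0 2.02;37.3 4 0 0 0 2.02;37.4 2.7 0 0 0 2.02;37.5 1.4 0 0 0 2.02'
python3 -m pendant '0 0 20 0 0 0;0 0 25 0 0 0;0 0 25 0 0 0;0 0 15 0 0 0;0 0 0 0 0 0;0 0 0 0 0 0;0 0 0 0 0 0;0 0 0 0 0 0'
python3 - <<'E'
from h import *
plan([.5869,-.0296,.0385],-14.2,1); print(read_state()['finger_gap'])
p=capture("scene"); save(p,"s5.png",(230,150,180,140),4)
E
```

```text
clock: 24.55
tool_pos: [0.5866, -0.0285, 0.1508]
orientation: [0.789, 0.614, -0.002, -0.002]
ft_force: [0.2, 0.5, -0.5]
finger_gap: 0.0279
grasp_force: 29.8
clock: 25.35
tool_pos: [0.5888, -0.0304, 0.0702]
orientation: [0.789, 0.614, 0.001, 0.001]
ft_force: [0.3, 0.6, -0.2]
finger_gap: 0.028
grasp_force: 29.8
clock 25.35 pos [ 0.5888 -0.0304  0.0702] yawY -14.17 tilt [ 0.0031 -0.0003] total tool [ 0.3 -2.1 31.7] turn 0.03
0.028001306615119997
```

View pics/s5.png

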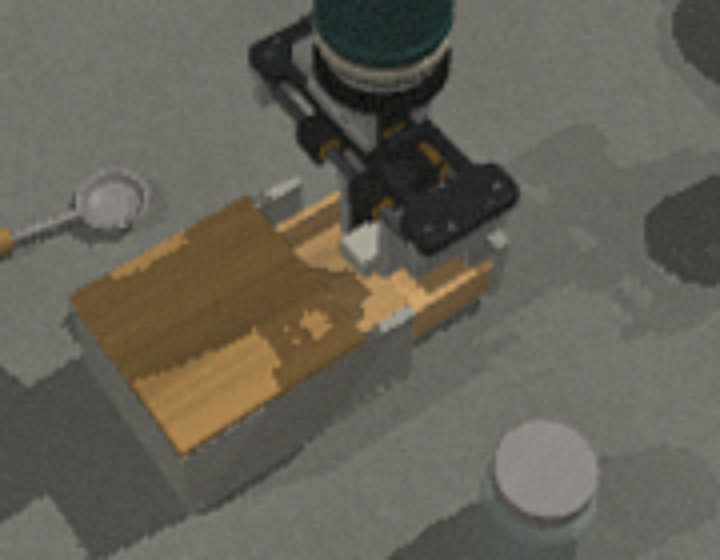

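The tablet is held over the open drawer (crop about (365,240)), clear of the walls. Lowering now.

```bash
python3 -m pendant '0 -2 10 0 0 0;0 0 10 0 0 0;0 0 6 0 0 0;0 0 3 0 0 0;0 0 1 0 0 0;0 0 0 0 0 0;0 0 0 0 0 0;0 0 0 0 0 0'
python3 -m pendant '0 0 0.5 0 0 0;0 0 0.5 0 0 0;0 0 0.5 0 0 0;0 0 0 0 0 0;0 0 0 0 0 0;0 0 0 0 0 0;0 0 0 0 0 0;0 0 0 0 0 0'
```

```text
clock: 26.2
tool_pos: [0.5861, -0.0297, 0.0389]
orientation: [0.789, 0.615, 0.0, 0.0]
ft_force: [0.6, -0.0, 0.7]
finger_gap: 0.0278
grasp_force: 29.8
clock: 27.0
tool_pos: [0.5859, -0.0297, 0.0374]
orientation: [0.789, 0.615, 0.0, 0.0]
ft_force: [-1.0, 1.0, 4.7]
finger_gap: 0.0277
grasp_force: 29.8
```

```bash
python3 -m pendant '0 0 0 0 0 0;0 0 0 0 0 0;0 0 0 0 0 0;0 0 0 0 0 0;0 0 0 0 0 0;0 0 0 0 0 0;0 0 -5 0 0 0;0 0 -15 0 0 0' 0.48
python3 -m pendant '0 0 -30 0 0 0;0 0 -40 0 0 0;0 0 -25 0 0 0;40 0 0 0 0 0;40 0 0 0 0 0;40 0 0 0 0 0;10 0 0 0 0 0;0 0 0 0 0 0' 0
python3 - <<'E'
from h import *
s=read_state(); plan([.5869+.0245*1.2,-.0296+.0969*1.2,.045],-14.2,1); print(s['finger_gap'])
p=capture("scene"); save(p,"s6.png",(230,150,180,140),4)
E
```

```text
clock: 27.8
tool_pos: [0.5844, -0.0295, 0.0559]
orientation: [0.789, 0.615, -0.001, -0.001]
ft_force: [0.0, 0.7, -0.1]
finger_gap: 0.0451
grasp_force: 0.0
clock: 28.6
tool_pos: [0.6178, 0.0977, 0.153]
orientation: [0.788, 0.616, 0.0, 0.0]
ft_force: [-0.2, -0.3, -0.6]
finger_gap: 0.0005
grasp_force: 0.0
clock 28.6 pos [0.6178 0.0977 0.153 ] yawY -14.0 tilt [ 0.0012 -0.0002] total tool [-11.1   1.  108. ] turn 0.2
0.0005215648818195621
```

View pics/s6.png

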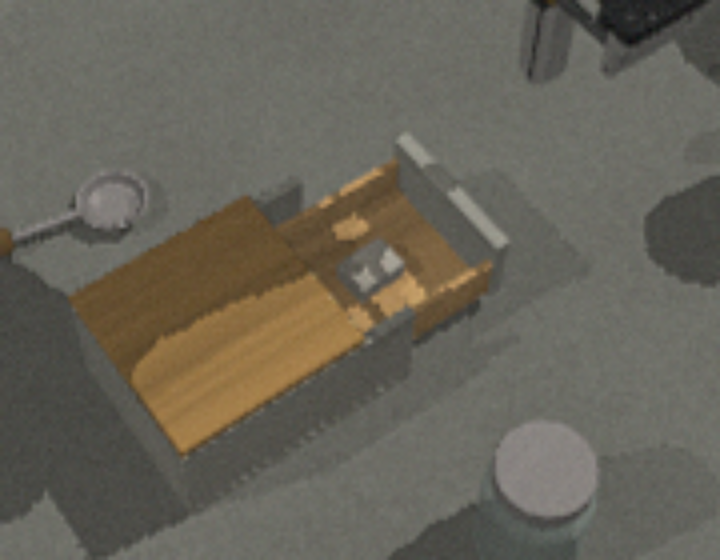

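The tablet lies flat in the open drawer at crop (370,268). Now I'll push the drawer shut.

```bash
python3 -m pendant '0 1 27 0 0 0.2;0 0 27 0 0 0;0 0 27 0 0 0;0 0 27 0 0 0;-5 0 0 0 0 0;-10 0 0 0 0 0;-10 0 0 0 0 0;-10 0 0 0 0 0'
python3 -m pendant '-6 0 0 0 0 0;-3 0 0 0 0 0;-2.5 0 0 0 0 0;-2.5 0 0 0 0 0;-2.5 0 0 0 0 0;-2.5 0 0 0 0 0;-3 0 0 0 0 0;-3 0 0 0 0 0'
python3 -c "
from h import *
s=read_state();P=s['tool_pos']; print((P[0]-.5624)*245+(P[1]+.1265)*969)"
```

```text
clock: 29.45
tool_pos: [0.611, 0.0606, 0.0464]
orientation: [0.79, 0.613, 0.002, 0.001]
ft_force: [0.4, -0.3, -0.3]
finger_gap: 0.0005
grasp_force: 0.0
clock: 30.25
tool_pos: [0.6037, 0.0383, 0.044]
orientation: [0.79, 0.613, 0.0, -0.0]
ft_force: [0.7, 2.1, 0.8]
finger_gap: 0.0007
grasp_force: 1.1
169.78295824490058
```

```bash
python3 -m pendant '-4 0 0 0 0 0;-5 0 0 0 0 0;-5 0 0 0 0 0;-5 0 0 0 0 0;-5 0 0 0 0 0;-5 0 0 0 0 0;-5 0 0 0 0 0;-5 0 0 0 0 0'
python3 -m pendant '-5 0 0 0 0 0;-5 0 0 0 0 0;-5 0 0 0 0 0;-5 0 0 0 0 0;-5 0 0 0 0 0;-5 0 0 0 0 0;-4 0 0 0 0 0;-3 0 0 0 0 0'
python3 -c "
from h import *
s=read_state();P=s['tool_pos']; print((P[0]-.5624)*245+(P[1]+.1265)*969)"
```

```text
clock: 31.05
tool_pos: [0.5939, -0.0001, 0.044]
orientation: [0.79, 0.613, 0.0, -0.0]
ft_force: [1.0, 3.2, 0.1]
finger_gap: 0.0001
grasp_force: 1.7
clock: 31.85
tool_pos: [0.5848, -0.0361, 0.044]
orientation: [0.79, 0.613, 0.0, 0.0]
ft_force: [1.1, 3.9, 0.9]
finger_gap: 0.0002
grasp_force: 1.9
93.12069131121349
```

```bash
python3 -m pendant '-2.5 0 0 0 0 0;-2 0 0 0 0 0;-2 0 0 0 0 0;-2 0 0 0 0 0;-2 0 0 0 0 0;-1.5 0 0 0 0 0;-1 0 0 0 0 0;0 0 0 0 0 0'
python3 -c "
from h import *
s=read_state();P=s['tool_pos']; print((P[0]-.5624)*245+(P[1]+.1265)*969)"
```

```text
clock: 32.65
tool_pos: [0.5816, -0.0485, 0.044]
orientation: [0.79, 0.613, -0.0, 0.0]
ft_force: [2.4, 2.6, 0.9]
finger_gap: 0.0005
grasp_force: 1.6
80.2785412227531
```

```bash
python3 -m pendant '-.5 0 0 0 0 0;-.5 0 0 0 0 0;-.5 0 0 0 0 0;-.5 0 0 0 0 0;-.3 0 0 0 0 0;0 0 0 0 0 0;0 0 0 0 0 0;0 0 0 0 0 0'
python3 -c "
from h import *
s=read_state();P=s['tool_pos']; print((P[0]-.5624)*245+(P[1]+.1265)*969)"
```

```text
clock: 33.45
tool_pos: [0.5811, -0.0504, 0.044]
orientation: [0.79, 0.613, 0.0, 0.0]
ft_force: [2.8, 3.8, 0.5]
finger_gap: 0.0002
grasp_force: 2.0
78.27530248183379
```

```bash
python3 -m pendant '-.3 0 0 0 0 0;-.3 0 0 0 0 0;-.2 0 0 0 0 0;0 0 0 0 0 0;0 0 0 0 0 0;0 0 0 0 0 0;0 0 0 0 0 0;0 0 0 0 0 0'
python3 -c "
from h import *
s=read_state();P=s['tool_pos']; print((P[0]-.5624)*245+(P[1]+.1265)*969)"
```

```text
clock: 34.25
tool_pos: [0.5809, -0.0509, 0.044]
orientation: [0.79, 0.613, 0.0, -0.0]
ft_force: [2.5, 3.6, 1.1]
finger_gap: 0.0004
grasp_force: 2.5
77.7631939451855
```

```bash
python3 -m pendant '-.3 0 0 0 0 0;-.3 0 0 0 0 0;-.2 0 0 0 0 0;0 0 0 0 0 0;0 0 0 0 0 0;0 0 0 0 0 0;0 0 0 0 0 0;0 0 0 0 0 0'
python3 -c "
from h import *
s=read_state();P=s['tool_pos']; print((P[0]-.5624)*245+(P[1]+.1265)*969)"
```

```text
clock: 35.05
tool_pos: [0.5809, -0.0513, 0.044]
orientation: [0.79, 0.613, 0.001, -0.0]
ft_force: [2.3, 5.3, 0.2]
finger_gap: 0.0004
grasp_force: 3.0
77.40666461051522
```

```bash
python3 -m pendant '-.2 0 0 0 0 0;-.2 0 0 0 0 0;-.1 0 0 0 0 0;0 0 0 0 0 0;0 0 0 0 0 0;0 0 0 0 0 0;0 0 0 0 0 0;0 0 0 0 0 0'
python3 -c "
from h import *
s=read_state();P=s['tool_pos']; print((P[0]-.5624)*245+(P[1]+.1265)*969)"
```

```text
clock: 35.85
tool_pos: [0.5808, -0.0515, 0.044]
orientation: [0.79, 0.613, 0.001, -0.001]
ft_force: [2.9, 6.8, 2.0]
finger_gap: 0.0004
grasp_force: 3.4
77.22198693785475
```

Same end-stop feel as the first time. Backing off gently.

```bash
python3 -m pendant '2 0 0 0 0 0;3 0 0 0 0 0;4 0 0 0 0 0;5 0 0 0 0 0;5 0 0 0 0 0;10 0 0 0 0 0;15 0 0 0 0 0;15 0 0 0 0 0'
python3 -m pendant '20 0 0 0 0 0;20 0 0 0 0 0;20 0 0 0 0 0;10 0 0 0 0 0;0 0 -30 0 0 0;0 0 -40 0 0 0;0 0 -40 0 0 0;0 0 -30 0 0 0'
python3 - <<'E'
from h import *
p=capture("scene"); save(p,"s7.png",(230,150,180,140),4)
W=cloud(p); Z=W[...,2]; o=np.array([.245,.969]); u=(W[...,:2]-[.5624,-.1265])@o; v=(W[...,:2]-[.5624,-.1265])@[.969,-.245]
m=(abs(v)<.04)&(u>.05)&(u<.2)&(Z>.06)&(Z<.09); print(m.sum(),np.percentile(u[m],[5,50,95]))
E
```

```text
clock: 36.65
tool_pos: [0.5949, 0.0056, 0.0435]
orientation: [0.79, 0.613, -0.001, -0.0]
ft_force: [0.1, 0.1, -0.2]
finger_gap: 0.0004
grasp_force: 0.0
clock: 37.45
tool_pos: [0.613, 0.0728, 0.1869]
orientation: [0.79, 0.613, 0.001, 0.001]
ft_force: [0.2, 0.4, 0.2]
finger_gap: 0.0003
grasp_force: 0.0
166 [0.07311335 0.07671427 0.08385178]
```

View pics/s7.png

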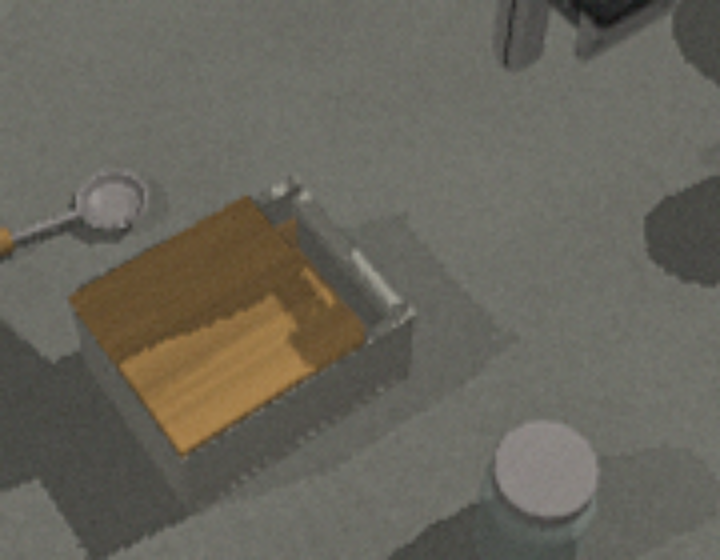

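The picture shows the drawer shut, its front flush with the side walls (crop (290,190) to (405,310)), and the gripper well clear. Handing in.

```bash
python3 -c "
from station import *
print(sign_off())"
```

```text
the job is handed in; nothing more can be done
None
```

The job is handed in: the drawer sprang open, the middle-sized white block (the tablet) was set down inside it, and the drawer was pushed back until the catch held it shut, with pressing forces reading at most about 8 N; no verdict came back.

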